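# Slide the shelf board home in the can rack and lock it

### The job

Push the plywood shelf board along the rails of the low wooden rack with a fingertip, letting it slide and never lifting it, until you feel it drop flat into the locating notch at the end bar. Then push the dark wooden turn-button round with the fingertip until it points square across the board and locks it down. The jar must ride along standing on the board without being touched, and the other things on the bench stay where they are.

Things in the scene. Friction and masses are not known exactly. Their poses are not given: they have to be found in the camera images.
- rack: Low wooden rack fixed to the bench, 404 long (x), 182 wide (y), 70 mm high. Origin on the bench surface, on the centre line, under the notch's step. Its +x is the way the board slides home; the end at x = -200 mm is open. Two cheeks (y 67 to 91 mm each side, tops at z = 70) keep the board straight. Between the ledges it is open, 84 mm wide, down to two 12 mm slats on the bench.
- notch_step (a point): On the rack's centre line at the step, rack (0, 0, 60 mm). Against each cheek runs a ledge 25 mm wide (y 42 to 67): top at z = 60 mm from x = -200 to 0 (the running part), 52 mm from x = 0 to 184 (the notch, 8 mm deep).
- end_bar (a point): Inner face of the end bar that closes the notch and stops the board, rack (184, 0, 70 mm), at the bar's top edge.
- board: Loose plywood board, 180 (x) x 130 (y) x 15 mm, about 0.28 kg, x along the rack's +x, origin at the centre of its underside. It starts on the running part, underside 60 mm up. Its front dips once its middle is past the step; when its rear edge passes the step the rear drops too and it lies flat in the notch: underside at 52, top at 67 mm, centre at rack x = 90 to 94 mm.
- board_rear_edge (a point): Middle of the board's rear (-x) edge face, half-way up its thickness: the place to push, with about 2 to 6 N. Closed fingertips fit there between the ledges. If their friction holds the rear end up at the end of the slide, it drops when the finger backs off.
- turn_button (a joint): Angle of the turn-button, a dark wooden bar on an upright screw on the rack's +y cheek. 0: along the cheek, pointing to rack +x; negative (stop at -0.6): pointing outward; positive: swinging inward over the board; 1.57: square across it (stop at 1.6). Starts at -0.45 to -0.1, stays where left, turns with about 1 N at 50 mm from the screw.
- button_pivot (a point): Axis of the turn-button's screw, at the bar's mid-height (rack x = 50, y = 79, z = 80.5 mm). The bar is 18 wide and 18 mm high, reaches 60 mm from here to its free end and 12 mm behind; underside at 71.5, top at 89.5 mm. It passes over the seated board, not over one still riding on the running part.
- button_tip (a point): Middle of the free end of the turn-button, at mid-height.
- jar: Small lidded jar, 56 mm diameter, 55 mm high, about 0.2 kg, standing loose on the front half of the board, off centre towards the rack's -y side. Origin at the centre of its underside.
- can_near: Spray can, 64 mm diameter, 170 mm high, standing on the bench beyond the rack's end bar. Bystander. Origin at the centre of its underside.
- can_far: Spray can, 64 mm diameter, 170 mm high, standing at one side of the bench. Bystander. Origin at the centre of its underside.
- tape_roll: Roll of tape, 96 mm diameter, 36 mm high, lying beside the rack on its -y side. Bystander. Origin at the centre of its underside.
- battery: Tool battery pack, 75 x 110 x 61 mm, on the bench beside the rack on its +y side, near the open end. Bystander. Origin at the centre of its underside.
- glue: Glue bottle, 52 mm diameter, 130 mm high, standing at one side of the bench. Bystander. Origin at the centre of its underside.
- screwdriver: Screwdriver lying on the bench. Bystander. Origin on the bench near its middle.
Things that resemble listed ones, but are neither listed nor needed, are in the scene too. Of the things shaped like the jar, the clear one is meant.

How it is judged:
On the way, in this order (a step that is already met when the one before it is completed fails the run):
1. the board lies flat in the notch, the turn-button still open (z of board in the frame of rack between 0.049 and 0.0545 m and x of board in the frame of rack between 0.085 and 0.099 m and angle between board's own z axis and vertical below 0.025 rad and value of joint turn_button below 0.6 rad), for 0.2 s.
2. the turn-button points square across the seated board (z of board in the frame of rack between 0.049 and 0.0545 m and x of board in the frame of rack between 0.085 and 0.099 m and angle between board's own z axis and vertical below 0.025 rad and value of joint turn_button above 1.35 rad), for 0.2 s.
At the end, for the whole second after the job is handed in: The board lies flat in the notch (underside within 2.5 mm of the notch floor, centre 85 to 99 mm past the step, tilt under 0.025 rad), the turn-button stands at 1.35 rad or more (within about 12 degrees of square across the board), and the jar stands upright on the board; all at rest (all of step 2 and angle between jar's own z axis and vertical below 0.1 rad and z of jar in the frame of board between 0.012 and 0.02 m and linear speed of each of board, jar below 0.02 m/s); the robot touches nothing.
It fails at once if the board is lifted off its rails or tipped up (z of board in the frame of rack above 0.072 m or angle between board's own z axis and vertical above 0.2 rad).
It fails at once if the jar is touched, toppled or falls off the board (contact force between any of the arm, the fingers and jar above 1 N or angle between jar's own z axis and vertical above 0.35 rad or z of jar in the frame of board below 0.005 m or z of jar in the frame of board above 0.03 m).
It fails at once if another thing on the bench is moved more than 25 mm (distance of any of can_near, can_far, tape_roll, battery, glue, screwdriver from where it was at the start of the episode above 0.025 m).
It also fails if it takes over 58 s, if anything falls off the work surface, if the arm or the gripper's body presses on something with over 40 N, if the wrist force passes 120 N, or if a joint passes its speed limit or range.

### The arm

A 6-joint arm with a two-finger parallel gripper is mounted at the origin on the work surface. World frame = base frame: x ahead of the robot, y to its left, z up, the work surface at z = 0. Lengths are in m, angles in rad, forces in N, time in s.
With the tool pointing down it reaches from about 0.275 to 0.725 m from the base axis. Payload 15.9 kg.
Tool frame: the origin (TCP) lies at the very end of the fingers, on their centre line; the grasp point (between the pads) lies 19 mm behind it (env.pinch_z is the distance from the TCP to the grasp point, in m); y points along the fingers, z is the direction in which the jaws open and shut, and the axes are right-handed (so a half turn about y gives the same grasp; the last joint's range is limited). The gripper opens to 85 mm and grips with 20 to 120 N. Pads are 22 mm wide; open, the fingers measure 114 mm over their backs; the gripper's body (76 mm by 85 mm) begins 54 mm behind the grasp point. The pads swing forward as they close: fully open they stand 13 mm farther back than shut.
Start: joints at [1.194, 0.213, -0.034, 1.323, 0, 1.571], TCP at [0.184, 0.465, 0.231] pointing down, gripper open.
Joint ranges: [-2.98, 2.98], [-0.74, 1.72], [-1.14, 1.35], [-2.1, 2.04], [-1.57, 1.44], [-3.14, 3.14]. Speed limits (rad/s): [1.89, 1.89, 2.39, 2.57, 3.14, 3.14].

### API

Orientations are given as a unit quaternion [x, y, z, w].
In Python, from workcell import env gives the robot as it stands.
- The arm moves only by the tool drive_tool, never from a script. Its arguments are lists of equal length, an entry for each row: "xyz": the shift along the world's x, y, z in mm, a list of three; "delta_rot": the turn, a rotation vector about the world's x, y, z in rad, a list of three; "hand": the closure, from -1 (fully open) to 1 (shut), so that 0 is half open. A call has 1 to 5 rows; each row is the pose to reach, as a shift and turn from the pose commanded when the call began; what a row does not reach only later rows make up. A row lasts 1/10 s, in which the tool goes at most 50 mm and 8.59 degrees, less where a joint would pass 70% of its speed; a pose out of reach is approached as far as the arm can. A call with a gripper value outside its range is refused whole. The fingers move at their own pace and stop on an object; "newtons" is the grip in N (left out, the last holds). Time passes only in rows, so rows that repeat a pose let the fingers close. It gives the time, the measured TCP pose, the force and the opening at its end, in the units of the state.
- env.state(): the state, without advancing time (a new reading comes with each control period).
- env.get_image(name): name is "side" or "top"; returns a dict with "img" (400x640x3 uint8, red, green, blue), "mtx" (3x3 intrinsics, pixels), "R" (3x3) and "t" (3): a world point X has camera coordinates R X + t. Camera axes: x right, y down, z forward; pixel columns grow to the right and rows downward; lengths in m; the calibration is good to about 2 mm. A picture is of the moment at which its call begins. There is no depth.
- env.job_done(): hands the job in, once; it reports no verdict.
Trained networks look in a picture, given as the dict that the camera call returned (one of the last four; its "shot" number tells which), for a name from the list of things; names that differ only in an ending like _2 or _b are one class to them, and where a whole thing is asked for, a point or a joint stands for the part that bears it (a point fixed in the world has none). Each returns a list of dicts, best first, with "score" (0 to 1); they miss things now and then, are a little off and sometimes report something else, mostly with a low value. They report only what shows in the picture. A call takes as long as a camera call. They do not tell look-alikes from the thing itself.
- env.trace(picture, name): "pixels" (400x640 bool, what is visible of it) and "box" ([left, top, width, height] in pixels, round what is visible of it).
The state is a dict: "t": time; "qpos": joint angles; "qd": joint speeds; "joint_efforts": joint torques, N m; "position": TCP position; "orientation": TCP orientation; "contact_force": force on the tool from outside, world axes, zero at the start; "wrist_torque": the same for the moment, N m; "opening": finger opening in m.
Only numpy, scipy, OpenCV 4.12 (cv2) and the standard library are available. Lean on these libraries where they do the work, as an engineer would, in place of code of your own. Each camera call takes 0.05 s, during which the arm holds its last target.

## Working session

There is one attempt and no reset: what is moved stays moved. The work goes in short steps, Python scripts to look and compute and a tool call to move; the robot and the scene stay as the last step left them, time stands still between calls to the robot, and variables do not carry over. Pictures are saved under pics/ and viewed, and the job is handed in when it is done.

Besides the shell and the picture viewer there is one more tool, called by a JSON object that holds its "api" and its "payload". drive_tool: Moves the arm, as the interface text tells. Its arguments: {"type":"object","properties":{"xyz":{"type":"array","items":{"type":"array","items":{"type":"number"}}},"delta_rot":{"type":"array","items":{"type":"array","items":{"type":"number"}}},"hand":{"type":"array","items":{"type":"number"}},"newtons":{"type":"number"}},"required":["xyz","delta_rot","hand"]}

```bash
ls; mkdir -p pics; cat > h.py <<'E'
import numpy as np,cv2
from workcell import env
def save(p,n): cv2.imwrite('pics/'+n,p['img'][:,:,::-1])
def ray(p,u,v):
    R=np.array(p['R']);t=np.array(p['t']);K=np.array(p['mtx'])
    d=R.T@np.linalg.solve(K,[u,v,1.]);return -R.T@t,d
def onz(p,u,v,z):
    c,d=ray(p,u,v);return c+d*(z-c[2])/d[2]
def proj(p,X):
    x=np.array(p['mtx'])@(np.array(p['R'])@np.array(X)+np.array(p['t']));return x[:2]/x[2]
E
python3 - <<'E'
from h import *
import pickle
s=env.state();print({k:np.round(v,3) for k,v in s.items()})
for n in('side','top'):
    p=env.get_image(n);save(p,n+'0.png');pickle.dump(p,open(n+'0.pkl','wb'));print(n,np.round(-np.array(p['R']).T@p['t'],3))
    for k in['rack','board','turn_button','jar','can_near','can_far','tape_roll','battery','glue','screwdriver']:
        print(k,[(round(r['score'],2),r['box']) for r in env.trace(p,k)][:3])
E
```

```text
pics
{'t': np.float64(0.0), 'qpos': array([ 1.194,  0.213, -0.035,  1.324,  0.   ,  1.571]), 'qd': array([-0.001, -0.001,  0.001,  0.001, -0.003,  0.   ]), 'joint_efforts': array([-3.0000e-03, -6.8616e+01,  4.8712e+01,  1.7000e-02, -0.0000e+00,
        0.0000e+00]), 'position': array([0.184, 0.465, 0.231]), 'orientation': array([ 0.695, -0.133,  0.132, -0.694]), 'contact_force': array([-0.337, -0.006,  0.679]), 'wrist_torque': array([-0.022, -0.058, -0.011]), 'opening': np.float64(0.085)}
side [ 0.378 -0.995  0.869]
rack [(0.72, [292.8, 153.7, 98.6, 98.0])]
board [(0.66, [319.2, 188.3, 63.1, 38.6])]
turn_button [(0.54, [299.7, 169.0, 16.2, 15.7])]
jar [(0.72, [391.0, 238.2, 23.3, 26.2]), (0.58, [343.5, 174.5, 15.3, 21.1])]
can_near [(0.57, [301.1, 114.3, 14.8, 46.0])]
can_far [(0.9, [268.2, 98.8, 18.4, 45.5]), (0.67, [276.0, 224.1, 43.5, 38.6])]
tape_roll [(0.75, [371.0, 172.7, 28.1, 26.3]), (0.57, [293.1, 150.5, 98.9, 100.5]), (0.44, [239.8, 164.8, 13.9, 26.4])]
battery [(0.69, [278.5, 224.6, 40.4, 36.6])]
glue [(0.58, [321.2, 308.7, 20.8, 45.7])]
screwdriver [(0.66, [234.8, 161.7, 19.3, 30.6]), (0.46, [299.6, 170.3, 16.9, 18.0])]
top [ 0.395 -0.021  1.239]
rack [(0.62, [238.0, 137.6, 140.1, 84.9])]
board [(0.94, [298.9, 146.2, 68.2, 55.2])]
turn_button [(0.71, [277.1, 203.6, 23.4, 15.5])]
jar [(0.66, [304.9, 154.7, 21.0, 22.4]), (0.57, [373.4, 130.3, 18.9, 17.9])]
can_near [(0.91, [183.8, 184.9, 38.6, 26.1]), (0.47, [236.6, 139.2, 140.4, 81.4])]
can_far [(0.94, [131.4, 222.7, 39.3, 23.4])]
tape_roll [(0.74, [272.6, 118.7, 32.1, 28.9])]
battery [(0.85, [347.2, 208.9, 31.8, 41.2]), (0.37, [236.5, 137.1, 140.1, 86.5])]
glue [(0.76, [456.7, 212.7, 25.1, 11.6])]
screwdriver [(0.81, [202.9, 269.6, 63.2, 20.5])]
```

```bash
python3 - <<'E'
from h import *
import pickle
p=pickle.load(open('top0.pkl','rb'));q=pickle.load(open('side0.pkl','rb'))
cv2.imwrite('pics/tc.png',cv2.resize(p['img'][100:260,180:420,::-1],None,fx=3.3,fy=3.3,interpolation=cv2.INTER_CUBIC))
cv2.imwrite('pics/sc.png',cv2.resize(q['img'][120:270,220:430,::-1],None,fx=3.8,fy=3.8,interpolation=cv2.INTER_CUBIC))
for u,v in[(320,200),(420,200),(320,100)]:print(onz(p,u,v,0.07))
E
```

```text
[ 0.54430379 -0.01073772  0.07      ]
[ 0.54193946 -0.31139591  0.07      ]
[ 0.8594125  -0.01284398  0.07      ]
```

View pics/top0.png

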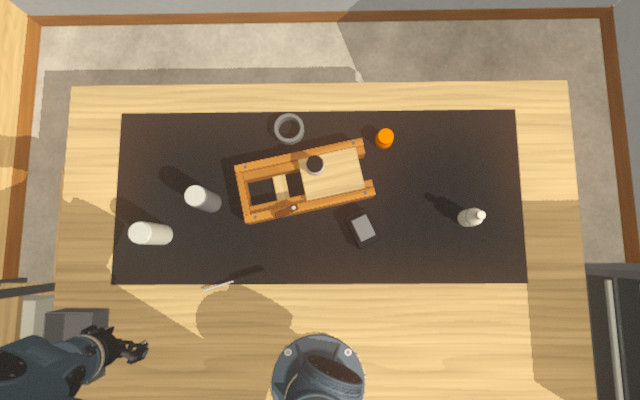

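View pics/tc.png

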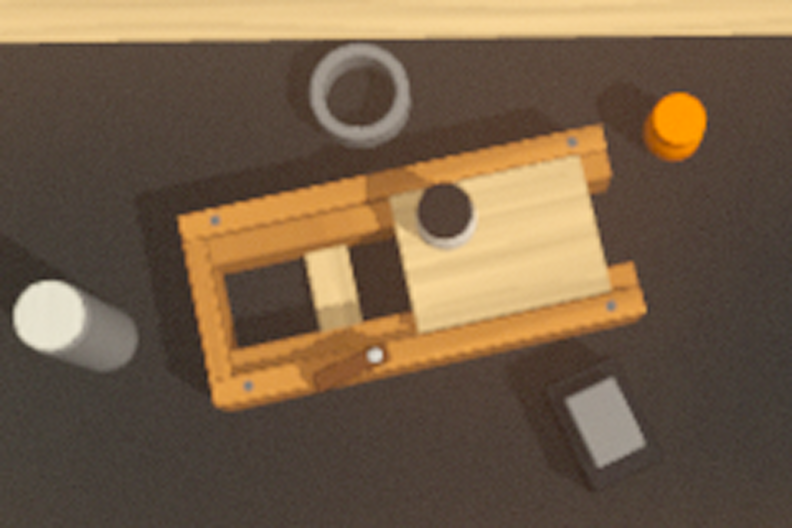

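View pics/sc.png

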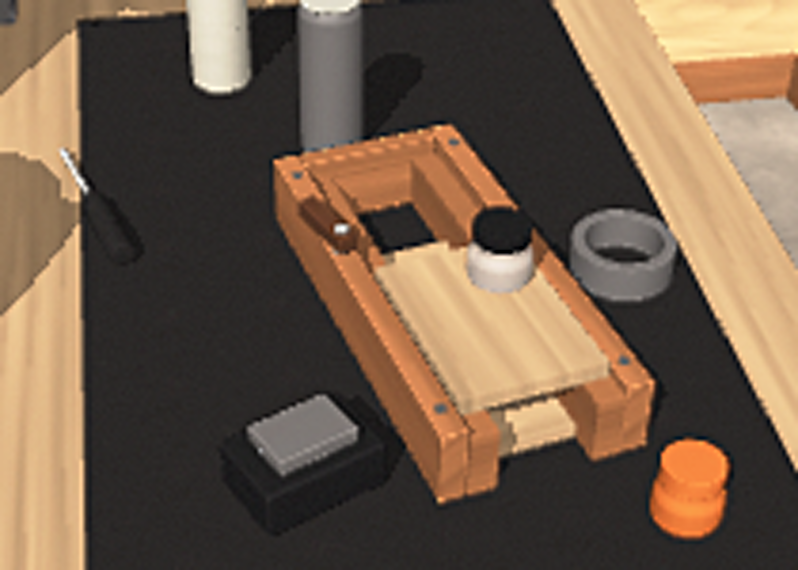

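The top view shows the rack with its open end at right, the end bar at left (~(238,168)–(245,222)) and the button at (288,208). There are two jar-shaped things. The one on the board at (314,165), with a clear body and dark lid, is the one meant. The orange one at (385,138) on the bench is a look-alike.

```bash
cat > fit.py <<'E'
from h import *
import pickle
p=pickle.load(open('top0.pkl','rb'));q=pickle.load(open('side0.pkl','rb'))
def c2p(u,v): return (u+.5)/3.3-.5+180,(v+.5)/3.3-.5+100
D=np.array([onz(p,*c2p(*c),0.0705) for c in[(215,220),(571,142),(611,306),(248,386)]])
L=(D[0]+D[3])/2;Rr=(D[1]+D[2])/2
print('span',np.linalg.norm(D[0]-D[3]),np.linalg.norm(D[1]-D[2]),np.linalg.norm(D[0]-D[1]),np.linalg.norm(D[2]-D[3]))
d=(L-Rr)[:2];th=np.arctan2(d[1],d[0]);print('th',th, 'angles', np.arctan2(*(D[0]-D[1])[[1,0]]),np.arctan2(*(D[3]-D[2])[[1,0]]))
# symmetric dots about rack mid (x=2)
from sys import argv
mid=(L+Rr)[:2]/2
ex=np.array([np.cos(th),np.sin(th)]);ey=np.array([-ex[1],ex[0]])
O=mid-2e-3*ex
print('O sym',O)
for c in[(180,215),(213,402)]:
    w=onz(p,*c2p(*c),.07)[:2]-O; print('end corner rack',w@ex,w@ey)
for c in[(602,125),(640,298)]:
    w=onz(p,*c2p(*c),.07)[:2]-O; print('open corner rack',w@ex,w@ey)
for c in[(390,196),(415,333),(582,156),(611,290)]:
    w=onz(p,*c2p(*c),.075)[:2]-O; print('board corner',w@ex,w@ey)
np.savez('rack.npz',O=O,th=th)
E
python3 fit.py; cat > ov.py <<'E'
from h import *
import pickle
r=np.load('rack.npz');O=r['O'];th=float(r['th']);ex=np.array([np.cos(th),np.sin(th)]);ey=np.array([-ex[1],ex[0]])
def W(x,y,z): return np.append(O+x*ex+y*ey,z)
def overlay(p,n,x0,y0,w,h,f,bx=None,bz=.06,ba=-.3):
    im=cv2.resize(p['img'][y0:y0+h,x0:x0+w,::-1],None,fx=f,fy=f,interpolation=cv2.INTER_CUBIC)
    def P(X):
        u=proj(p,X);return tuple(int(round(a)) for a in ((u-[x0,y0]+.5)*f-.5))
    def poly(pts,c):
        for a,b in zip(pts,pts[1:]+pts[:1]): cv2.line(im,P(W(*a)),P(W(*b)),c,1)
    for z in(.07,0): poly([(-.2,-.091,z),(.204,-.091,z),(.204,.091,z),(-.2,.091,z)],(0,255,0))
    poly([(-.2,-.067,.07),(.184,-.067,.07),(.184,.067,.07),(-.2,.067,.07)],(255,255,0))
    if bx is not None: poly([(bx-.09,-.065,bz+.015),(bx+.09,-.065,bz+.015),(bx+.09,.065,bz+.015),(bx-.09,.065,bz+.015)],(0,0,255))
    c,s=np.cos(ba),np.sin(ba)
    poly([(.05+a*c-b*s,.079+a*s+b*c,.0895) for a,b in((-.012,-.009),(.06,-.009),(.06,.009),(-.012,.009))],(255,0,255))
    cv2.imwrite('pics/'+n,im)
E
python3 - <<'E'
from ov import *
p=pickle.load(open('top0.pkl','rb'));q=pickle.load(open('side0.pkl','rb'))
overlay(p,'ovt.png',180,100,240,160,3.3,-.09)
overlay(q,'ovs.png',220,120,210,150,3.8,-.09)
print(W(0,0,0.06),W(-.15,0,0.06),W(.05,.079,.08),W(.184,0,.07),W(-.2,0,0))
E
```

```text
span 0.15821903847923574 0.15833580561088823 0.3388394437039413 0.33956746060606946
th 1.781701813890264 angles 1.7818718580500308 1.7815321342973012
O sym [0.60863349 0.03458502]
end corner rack 0.2026169557926974 -0.0910255828248153
end corner rack 0.2057704916097667 0.08647211996130415
open corner rack -0.19919812907818504 -0.08883887418059833
open corner rack -0.1956061581520329 0.0776618321915972
board corner 0.008083012680110406 -0.06470077310624102
board corner 0.012453394507918535 0.06515899189109836
board corner -0.17355221814034785 -0.06279258387928617
board corner -0.17074581870971037 0.06533912425849064
[0.60863349 0.03458502 0.06      ] [ 0.64003531 -0.11209124  0.06      ] [0.52091672 0.06693882 0.08      ] [0.57011394 0.2145079  0.07      ] [ 0.65050258 -0.16098333  0.        ]
```

View pics/ovt.png

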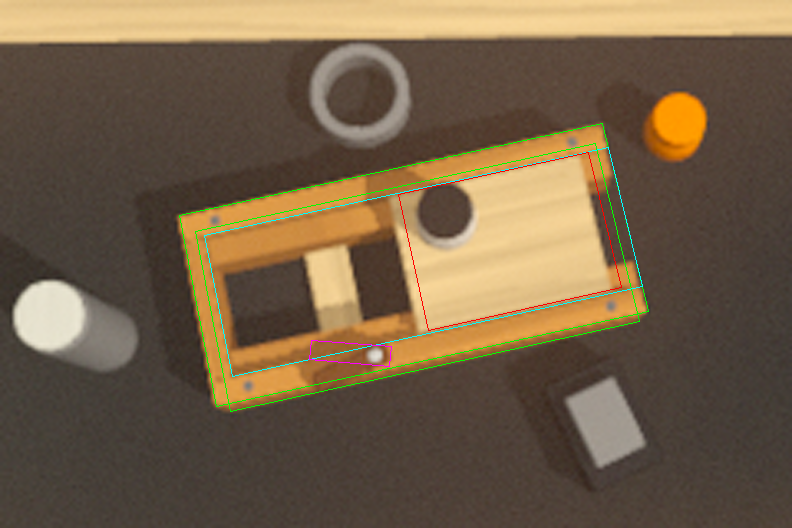

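View pics/ovs.png

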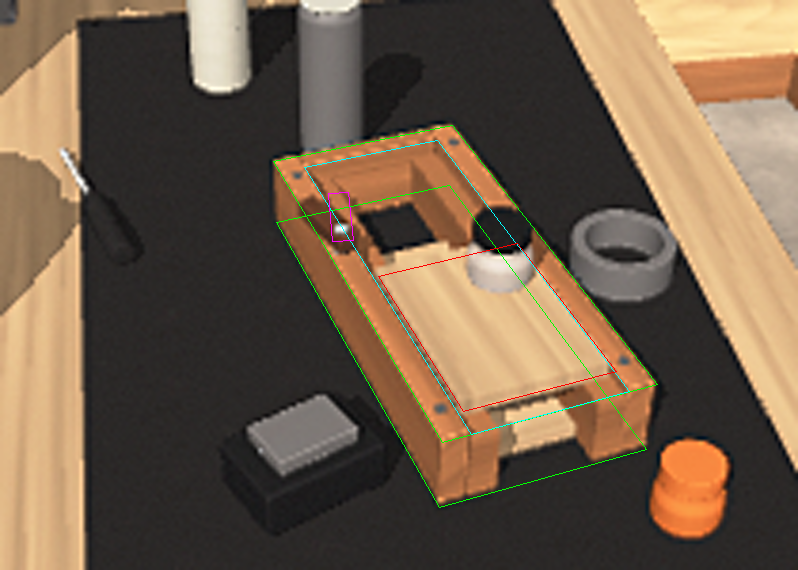

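```bash
python3 - <<'E'
from ov import *
from scipy.spatial.transform import Rotation as Ro
p=pickle.load(open('top0.pkl','rb'));q=pickle.load(open('side0.pkl','rb'))
s=env.state();M=Ro.from_quat(s['orientation']).as_matrix();print('tool axes cols',M.round(3))
def R_(w): 
    d=np.array(w)[:2]-O;return d@ex,d@ey
u=((445+.5)/3.3-.5+180,(210+.5)/3.3-.5+100)
print('jar',R_(onz(p,*u,.13)))
for n,z in(('can_near',.17),('can_far',.17)):
    for r in env.trace(p,n)[:1]: pass
E
python3 - <<'E'
from ov import *
p=pickle.load(open('top0.pkl','rb'))
for n,u,z in(('near',(197,192),.17),('far',(138,233),.17),('batt',(363,228),.061),('batt_corners',(347,215),.061),('tape',(289,128),.036),('glue',(480,215),.13)):
    w=onz(p,*u,z);print(n,w.round(3),((w[:2]-O)@ex).round(3),((w[:2]-O)@ey).round(3))
for a in((315,378),(312,372),(317,390)):
    w=onz(p,(a[0]+.5)/3.3-.5+180,(a[1]+.5)/3.3-.5+100,.0895)[:2]-O; d=w-0;print('tip',w@ex,w@ey)
print('start finger',W(-.215,0,0),'ex',ex,'ey',ey)
overlay(p,'ovt2.png',240,180,80,60,10,-.081,ba=.2)
E
```

```text
tool axes cols [[ 0.93  -0.     0.368]
 [-0.368  0.     0.93 ]
 [-0.    -1.     0.   ]]
jar (np.float64(-0.037363091428194835), np.float64(-0.028334323583385296))
near [0.557 0.331 0.17 ] 0.3 -0.011
far [0.444 0.49  0.17 ] 0.48 0.066
batt [ 0.46  -0.139  0.061] -0.139 0.182
batt_corners [ 0.499 -0.092  0.061] -0.101 0.134
tape [0.781 0.087 0.036] 0.015 -0.179
glue [ 0.49  -0.464  0.13 ] -0.463 0.22
tip 0.10841305428110606 0.08738682774607621
tip 0.10996117212281567 0.08150796033650792
tip 0.10882917945751949 0.09834480810967768
start finger [ 0.65364276 -0.17565096  0.        ] ex [-0.20934541  0.97784176] ey [-0.97784176 -0.20934541]
```

View pics/ovt2.png

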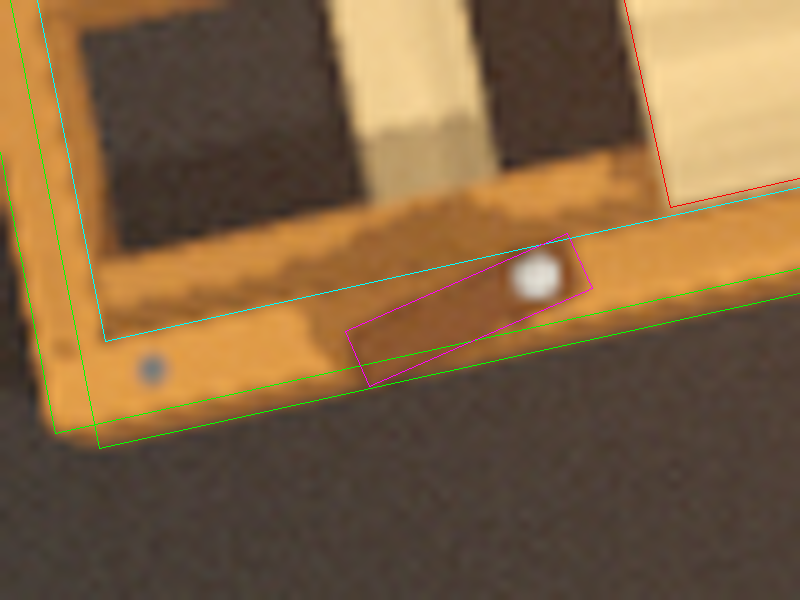

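{"api": "drive_tool", "payload": {"xyz": [[29,-40,0],[58,-80,0],[87,-120,0],[116,-160,0],[145,-200,0]], "delta_rot": [[0,0,-0.1],[0,0,-0.2],[0,0,-0.3],[0,0,-0.4],[0,0,-0.5]], "hand": [1,1,1,1,1], "newtons": 40}}

```text
t: 1.7
position: [0.3297, 0.2632, 0.2315]
orientation: [-0.639, 0.301, -0.301, 0.64]
contact_force: [1.2, 1.1, -0.4]
opening: 0.0123
```

{"api": "drive_tool", "payload": {"xyz": [[29,-40,0],[58,-80,0],[87,-120,0],[116,-160,0],[145,-200,0]], "delta_rot": [[0,0,-0.1],[0,0,-0.2],[0,0,-0.3],[0,0,-0.4],[0,0,-0.48]], "hand": [1,1,1,1,1]}}

```text
t: 2.2
position: [0.4748, 0.0629, 0.2315]
orientation: [-0.549, 0.445, -0.445, 0.55]
contact_force: [1.1, 1.4, 0.6]
opening: -0.0
```

{"api": "drive_tool", "payload": {"xyz": [[29,-40,0],[58,-80,0],[87,-120,0],[116,-160,0],[145,-200,0]], "delta_rot": [[0,0,0],[0,0,0],[0,0,0],[0,0,0],[0,0,0]], "hand": [1,1,1,1,1]}}

```text
t: 2.7
position: [0.6198, -0.1371, 0.2312]
orientation: [-0.55, 0.444, -0.444, 0.551]
contact_force: [0.9, 1.4, -0.5]
opening: -0.0003
```

{"api": "drive_tool", "payload": {"xyz": [[34,-38,0],[34,-38,-45],[34,-38,-90],[34,-38,-130],[34,-38,-130]], "delta_rot": [[0,0,0],[0,0,0],[0,0,0],[0,0,0],[0,0,0]], "hand": [1,1,1,1,1]}}

```text
t: 3.2
position: [0.6496, -0.1723, 0.0955]
orientation: [0.552, -0.447, 0.441, -0.549]
contact_force: [-1.5, 1.3, -0.3]
opening: -0.0
```

```bash
python3 - <<'E'
from ov import *
p=env.get_image('top');q=env.get_image('side')
overlay(p,'t1.png',240,100,200,150,4,-.081,ba=.2)
overlay(q,'s1.png',280,120,160,120,5,-.081,ba=.2)
s=env.state();d=s['position'][:2]-O;print(s['position'],d@ex,d@ey,s['contact_force'])
E
```

```text
[ 0.65289794 -0.17301154  0.10226148] -0.21226314085263986 0.00017576661636471507 [-0.14551944 -0.10203242  0.34836793]
```

View pics/t1.png

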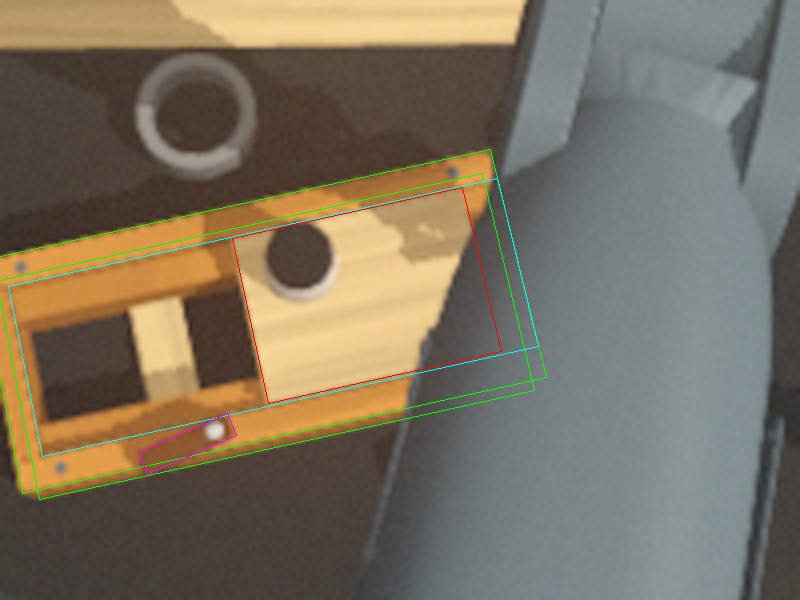

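View pics/s1.png

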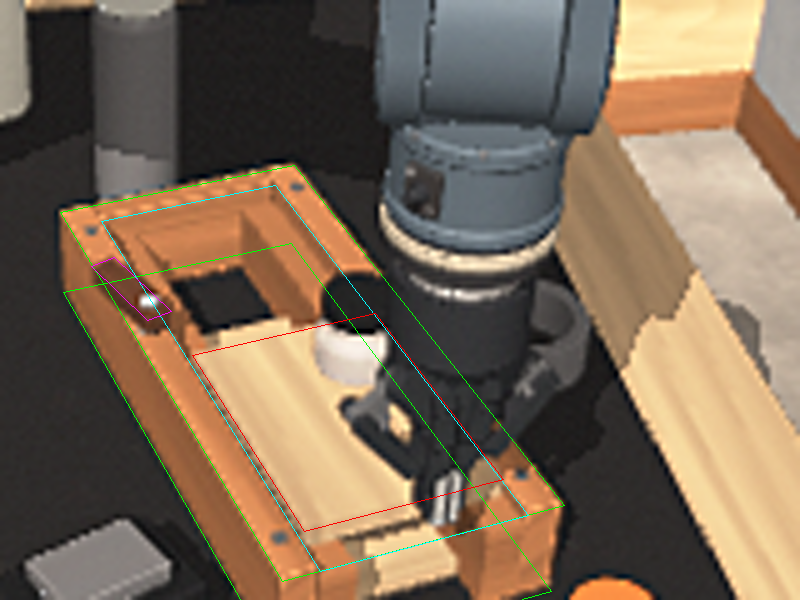

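{"api": "drive_tool", "payload": {"xyz": [[0,0,-25],[0,0,-46],[0,0,-46],[-3,14,-46],[-3,14,-46]], "delta_rot": [[0,0,0],[0,0,0],[0,0,0],[0,0,0],[0,0,0]], "hand": [1,1,1,1,1]}}

```text
t: 3.8
position: [0.6511, -0.1577, 0.058]
orientation: [-0.55, 0.443, -0.444, 0.551]
contact_force: [0.3, -0.1, 1.0]
opening: -0.0
```

```bash
cat > st.py <<'E'
from ov import *
s=env.state();d=s['position'][:2]-O;f=s['contact_force'];print(s['t'],s['position'].round(4),'rack',(d@ex).round(4),(d@ey).round(4),'F',f.round(1),'Fx',(f[:2]@ex).round(1))
E
python3 st.py; python3 - <<'E'
from ov import *
q=env.get_image('side')
overlay(q,'s2.png',280,120,160,120,5,-.081,ba=.2)
E
```

```text
3.8 [ 0.6511 -0.1577  0.058 ] rack -0.1969 -0.0012 F [ 0.3 -0.1  1. ] Fx -0.1
```

View pics/s2.png

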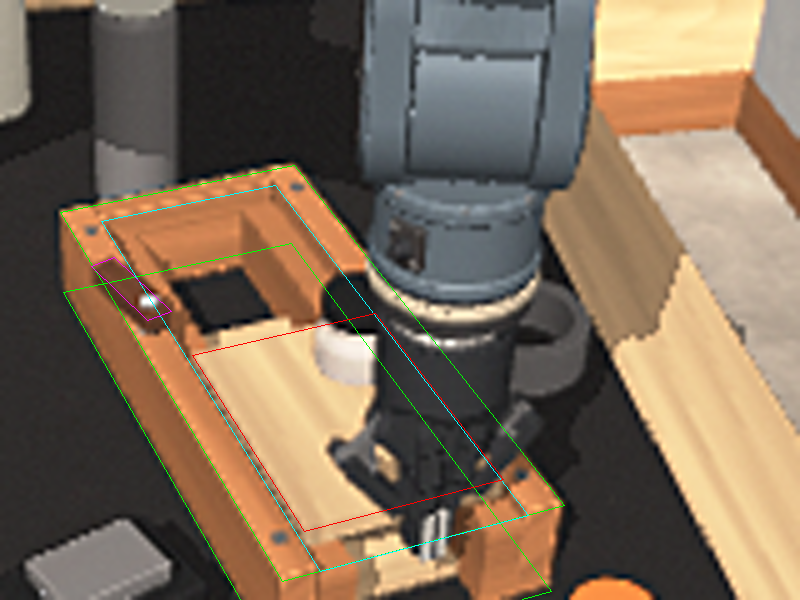

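{"api": "drive_tool", "payload": {"xyz": [[-0.5,2.5,-3],[-1,5,-3],[-1.6,7.5,-3],[-2.1,10,-3],[-2.6,12.5,-3]], "delta_rot": [[0,0,0],[0,0,0],[0,0,0],[0,0,0],[0,0,0]], "hand": [1,1,1,1,1]}}

```text
t: 4.35
position: [0.6473, -0.1464, 0.0523]
orientation: [0.551, -0.444, 0.444, -0.551]
contact_force: [-0.4, 0.0, 0.4]
opening: -0.0
```

{"api": "drive_tool", "payload": {"xyz": [[-0.6,3,0],[-1.3,6,0],[-1.9,9,0],[-2.6,12,0],[-3.2,15,0]], "delta_rot": [[0,0,0],[0,0,0],[0,0,0],[0,0,0],[0,0,0]], "hand": [1,1,1,1,1]}}

```text
t: 4.85
position: [0.6441, -0.1314, 0.0523]
orientation: [0.551, -0.444, 0.444, -0.55]
contact_force: [-0.2, -2.8, -0.1]
opening: 0.0
```

```bash
python3 st.py; python3 - <<'E'
from ov import *
q=env.get_image('side')
overlay(q,'s3.png',280,120,160,120,5,-.071,ba=.2)
E
```

```text
4.85 [ 0.6441 -0.1314  0.0523] rack -0.1698 0.0001 F [-0.2 -2.8 -0.1] Fx -2.7
```

View pics/s3.png

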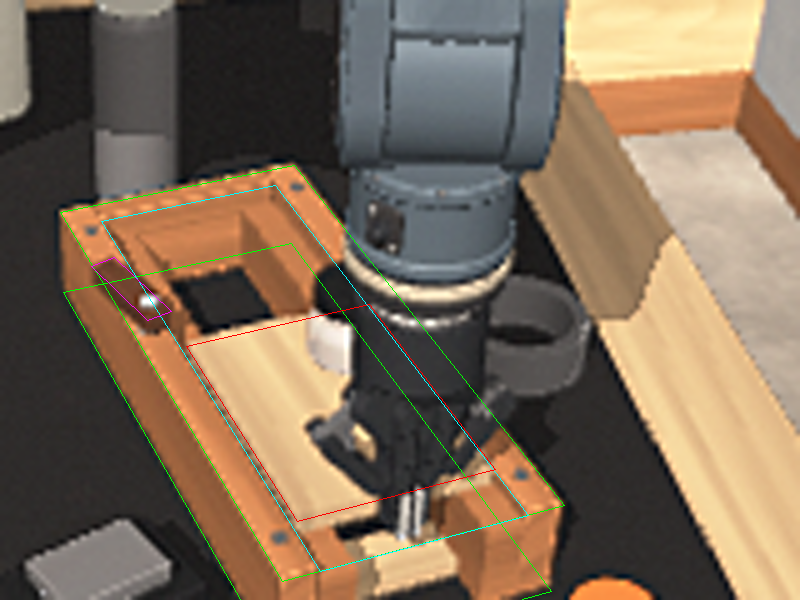

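{"api": "drive_tool", "payload": {"xyz": [[-0.8,3.9,0],[-1.7,7.8,0],[-2.5,11.7,0],[-3.4,15.6,0],[-4.2,19.6,0]], "delta_rot": [[0,0,0],[0,0,0],[0,0,0],[0,0,0],[0,0,0]], "hand": [1,1,1,1,1]}}

```text
t: 5.4
position: [0.6399, -0.1116, 0.0523]
orientation: [-0.551, 0.444, -0.444, 0.551]
contact_force: [0.6, -2.5, -1.0]
opening: 0.0
```

{"api": "drive_tool", "payload": {"xyz": [[-0.8,3.9,0],[-1.7,7.8,0],[-2.5,11.7,0],[-3.4,15.6,0],[-4.2,19.6,0]], "delta_rot": [[0,0,0],[0,0,0],[0,0,0],[0,0,0],[0,0,0]], "hand": [1,1,1,1,1]}}

```text
t: 5.9
position: [0.6357, -0.0921, 0.0523]
orientation: [0.551, -0.444, 0.444, -0.551]
contact_force: [0.4, -2.5, -0.5]
opening: -0.0002
```

{"api": "drive_tool", "payload": {"xyz": [[-0.8,3.9,0],[-1.7,7.8,0],[-2.5,11.7,0],[-3.4,15.6,0],[-4.2,19.6,0]], "delta_rot": [[0,0,0],[0,0,0],[0,0,0],[0,0,0],[0,0,0]], "hand": [1,1,1,1,1]}}

```text
t: 6.4
position: [0.6315, -0.0725, 0.0523]
orientation: [0.551, -0.444, 0.444, -0.551]
contact_force: [0.8, -3.2, 0.8]
opening: -0.0002
```

```bash
python3 st.py; python3 - <<'E'
from ov import *
q=env.get_image('side')
overlay(q,'s4.png',280,120,160,120,5,-.009,ba=.2)
E
```

```text
6.4 [ 0.6315 -0.0725  0.0523] rack -0.1095 0.0 F [ 0.8 -3.2  0.8] Fx -3.3
```

View pics/s4.png

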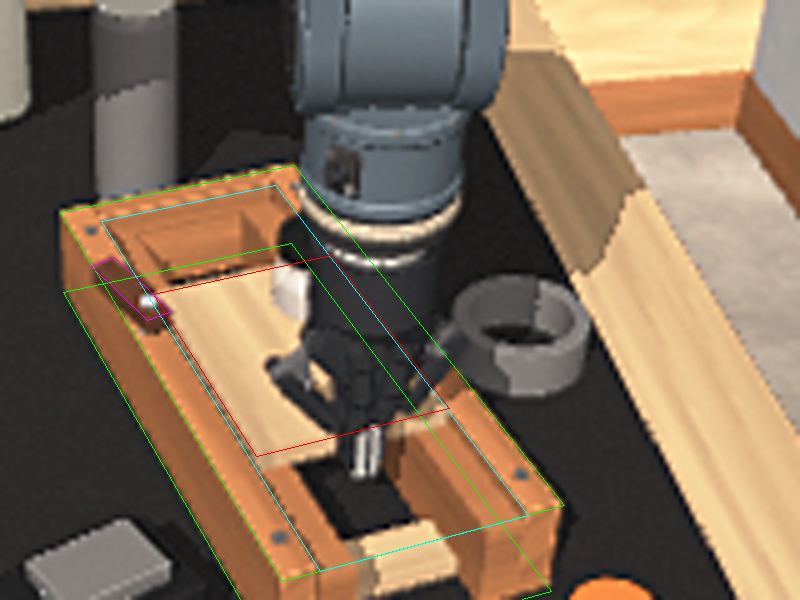

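{"api": "drive_tool", "payload": {"xyz": [[-0.6,3,0],[-1.3,6,0],[-1.9,9,0],[-2.6,12,0],[-3.2,15,0]], "delta_rot": [[0,0,0],[0,0,0],[0,0,0],[0,0,0],[0,0,0]], "hand": [1,1,1,1,1]}}

```text
t: 6.95
position: [0.6284, -0.0576, 0.0524]
orientation: [-0.551, 0.444, -0.444, 0.551]
contact_force: [1.2, -3.3, 1.7]
opening: 0.0002
```

{"api": "drive_tool", "payload": {"xyz": [[-0.8,3.9,0],[-1.7,7.8,0],[-2.5,11.7,0],[-3.4,15.6,0],[-4.2,19.6,0]], "delta_rot": [[0,0,0],[0,0,0],[0,0,0],[0,0,0],[0,0,0]], "hand": [1,1,1,1,1]}}

```text
t: 7.45
position: [0.6242, -0.0379, 0.0524]
orientation: [-0.551, 0.444, -0.444, 0.551]
contact_force: [1.0, -5.0, 4.1]
opening: 0.0002
```

{"api": "drive_tool", "payload": {"xyz": [[-0.8,3.9,0],[-1.7,7.8,0],[-2.5,11.7,0],[-3.4,15.6,0],[-4.2,19.6,0]], "delta_rot": [[0,0,0],[0,0,0],[0,0,0],[0,0,0],[0,0,0]], "hand": [1,1,1,1,1]}}

```text
t: 7.95
position: [0.6197, -0.0182, 0.0521]
orientation: [0.551, -0.444, 0.444, -0.55]
contact_force: [0.8, -1.2, -1.0]
opening: -0.0004
```

```bash
python3 st.py; python3 - <<'E'
from ov import *
q=env.get_image('side')
overlay(q,'s5.png',280,120,160,120,5,.047,ba=.2)
E
```

```text
7.95 [ 0.6197 -0.0182  0.0521] rack -0.0539 0.0003 F [ 0.8 -1.2 -1. ] Fx -1.4
```

View pics/s5.png

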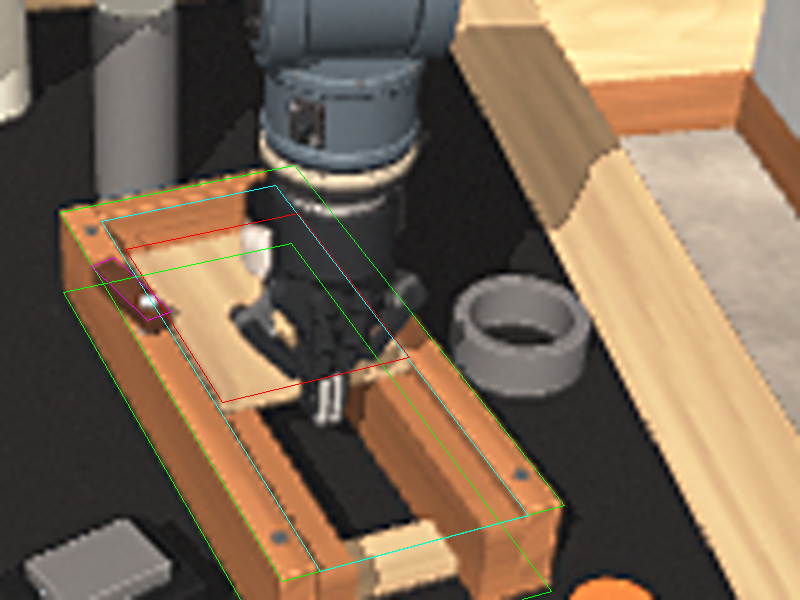

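{"api": "drive_tool", "payload": {"xyz": [[-0.6,3,0],[-1.3,6,0],[-1.9,9,0],[-2.6,12,0],[-3.2,15,0]], "delta_rot": [[0,0,0],[0,0,0],[0,0,0],[0,0,0],[0,0,0]], "hand": [1,1,1,1,1]}}

```text
t: 8.5
position: [0.6167, -0.0034, 0.0523]
orientation: [0.551, -0.444, 0.444, -0.551]
contact_force: [0.4, -2.0, -0.5]
opening: 0.0002
```

{"api": "drive_tool", "payload": {"xyz": [[-0.6,3,0],[-1.3,6,0],[-1.9,9,0],[-2.6,12,0],[-3.2,15,0]], "delta_rot": [[0,0,0],[0,0,0],[0,0,0],[0,0,0],[0,0,0]], "hand": [1,1,1,1,1]}}

```text
t: 9.0
position: [0.6135, 0.0117, 0.0523]
orientation: [0.551, -0.444, 0.444, -0.551]
contact_force: [-0.1, -2.3, -1.3]
opening: -0.0002
```

{"api": "drive_tool", "payload": {"xyz": [[-0.4,2,0],[-0.8,4,0],[-1.2,6,0],[-1.5,7,0],[-1.7,8,0]], "delta_rot": [[0,0,0],[0,0,0],[0,0,0],[0,0,0],[0,0,0]], "hand": [1,1,1,1,1]}}

```text
t: 9.5
position: [0.6118, 0.0195, 0.0523]
orientation: [0.551, -0.444, 0.444, -0.551]
contact_force: [0.6, -2.3, -1.9]
opening: 0.0001
```

```bash
python3 st.py; python3 - <<'E'
from ov import *
q=env.get_image('side')
overlay(q,'s6.png',280,120,160,120,5,.086,ba=.2)
E
```

```text
9.5 [0.6118 0.0195 0.0523] rack -0.0155 0.0 F [ 0.6 -2.3 -1.9] Fx -2.3
```

View pics/s6.png

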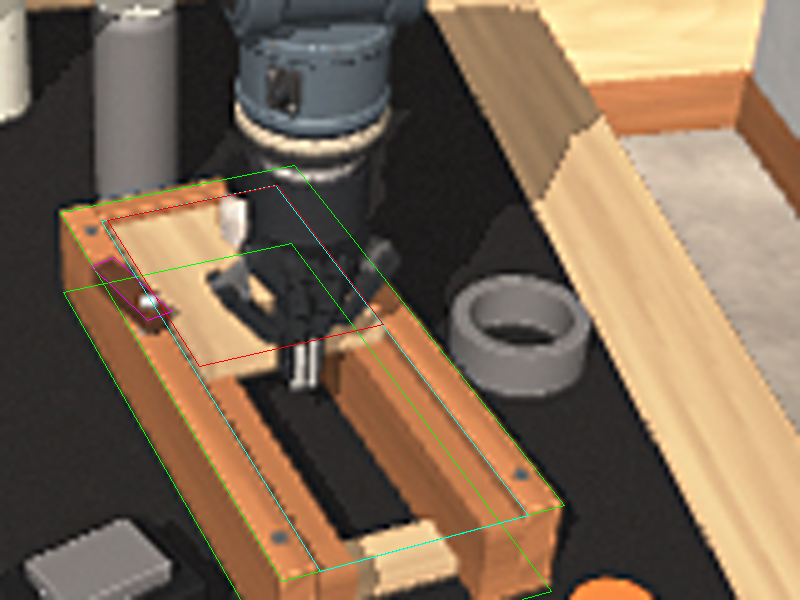

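{"api": "drive_tool", "payload": {"xyz": [[-0.2,1,0],[-0.4,2,0],[-0.6,3,0],[-0.9,4,0],[-1.1,5,0]], "delta_rot": [[0,0,0],[0,0,0],[0,0,0],[0,0,0],[0,0,0]], "hand": [1,1,1,1,1]}}

```text
t: 10.05
position: [0.6107, 0.0245, 0.0523]
orientation: [0.551, -0.444, 0.444, -0.551]
contact_force: [0.7, -1.2, -1.3]
opening: 0.0
```

{"api": "drive_tool", "payload": {"xyz": [[-0.2,1,0],[-0.4,2,0]], "delta_rot": [[0,0,0],[0,0,0]], "hand": [1,1]}}

```text
t: 10.25
position: [0.6103, 0.0265, 0.0523]
orientation: [-0.551, 0.444, -0.444, 0.551]
contact_force: [-0.2, 0.4, -0.8]
opening: -0.0001
```

```bash
python3 st.py
```

```text
10.25 [0.6103 0.0265 0.0523] rack -0.0083 0.0 F [-0.2  0.4 -0.8] Fx 0.4
```

{"api": "drive_tool", "payload": {"xyz": [[2,-8,0],[6,-28,0],[8,-39,0],[8,-39,0]], "delta_rot": [[0,0,0],[0,0,0],[0,0,0],[0,0,0]], "hand": [1,1,1,1]}}

```text
t: 10.65
position: [0.6186, -0.0141, 0.0523]
orientation: [-0.55, 0.444, -0.444, 0.55]
contact_force: [-0.4, 1.2, -0.3]
opening: 0.0
```

```bash
python3 st.py; python3 - <<'E'
from ov import *
q=env.get_image('side')
overlay(q,'s7.png',280,120,160,120,5,.092,.052,ba=.2)
E
```

```text
10.65 [ 0.6186 -0.0141  0.0523] rack -0.0497 0.0004 F [-0.4  1.2 -0.3] Fx 1.3
```

View pics/s7.png

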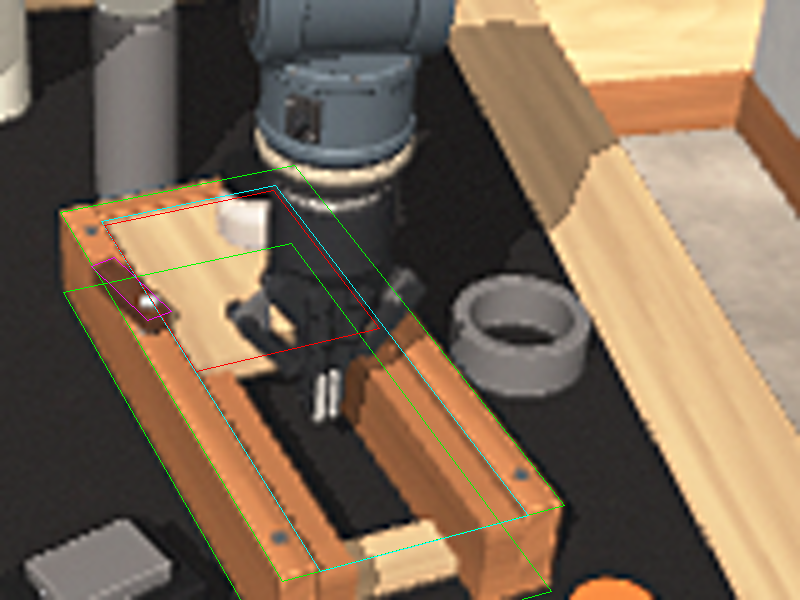

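{"api": "drive_tool", "payload": {"xyz": [[0,0,30],[0,0,70],[0,0,115],[-40,-9,115],[-60,-13,115]], "delta_rot": [[0,0,0],[0,0,0],[0,0,0],[0,0,0],[0,0,0]], "hand": [1,1,1,1,1]}}

```text
t: 11.2
position: [0.5582, -0.0253, 0.1692]
orientation: [-0.55, 0.443, -0.445, 0.551]
contact_force: [0.3, -0.2, -0.6]
opening: 0.0001
```

```bash
python3 st.py; python3 - <<'E'
from ov import *
q=env.get_image('side');p=env.get_image('top')
overlay(q,'s8.png',280,120,160,120,5,.092,.052,ba=.2)
overlay(p,'t8.png',220,110,160,120,5,.092,.052,ba=.2)
print(W(.101,.135,0))
E
```

```text
11.2 [ 0.5582 -0.0253  0.1692] rack -0.048 0.0618 F [ 0.3 -0.2 -0.6] Fx -0.3
[0.45548097 0.10508541 0.        ]
```

View pics/s8.png

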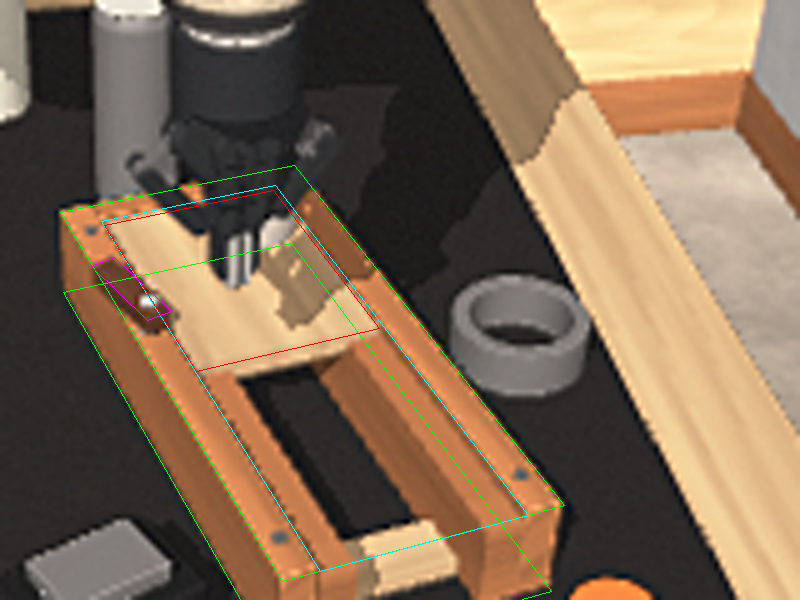

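View pics/t8.png

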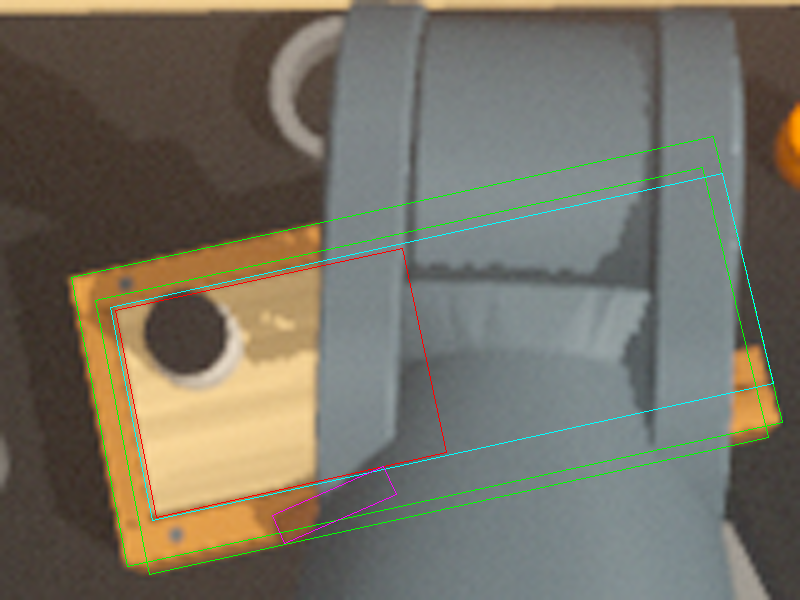

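{"api": "drive_tool", "payload": {"xyz": [[-40,10,0],[-70,45,0],[-90,85,0],[-103,125,0],[-103,130,0]], "delta_rot": [[0,0,0],[0,0,0],[0,0,0],[0,0,0],[0,0,0]], "hand": [1,1,1,1,1]}}

```text
t: 11.8
position: [0.4541, 0.1081, 0.1675]
orientation: [-0.551, 0.443, -0.442, 0.552]
contact_force: [-0.5, -0.0, 0.3]
opening: 0.0003
```

{"api": "drive_tool", "payload": {"xyz": [[0,0,-40],[0,0,-75],[0,0,-91],[0,0,-91],[0,0,-91]], "delta_rot": [[0,0,0],[0,0,0],[0,0,0],[0,0,0],[0,0,0]], "hand": [1,1,1,1,1]}}

```text
t: 12.3
position: [0.4558, 0.1046, 0.0768]
orientation: [-0.551, 0.444, -0.444, 0.551]
contact_force: [-0.0, -0.5, 1.0]
opening: -0.0001
```

```bash
python3 st.py; python3 - <<'E'
from ov import *
q=env.get_image('side')
overlay(q,'s9.png',280,120,160,120,5,.092,.052,ba=.2)
E
```

```text
12.3 [0.4558 0.1046 0.0768] rack 0.1005 0.1348 F [-0.  -0.5  1. ] Fx -0.5
```

View pics/s9.png

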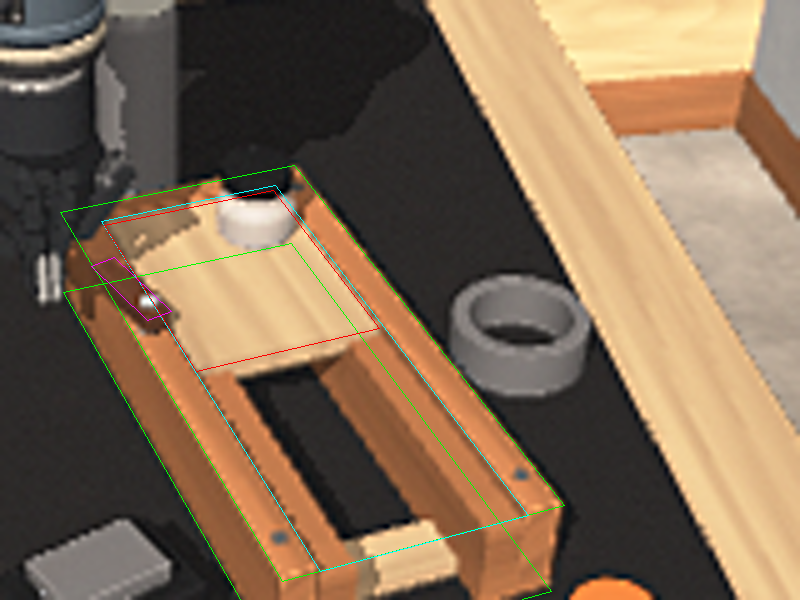

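{"api": "drive_tool", "payload": {"xyz": [[6.5,1.5,0],[13,3,0],[19,4.4,0],[25,5.8,0],[31.5,7.2,0]], "delta_rot": [[0,0,0],[0,0,0],[0,0,0],[0,0,0],[0,0,0]], "hand": [1,1,1,1,1]}}

```text
t: 12.85
position: [0.4873, 0.1118, 0.0763]
orientation: [0.551, -0.444, 0.444, -0.551]
contact_force: [-1.5, 1.2, 0.1]
opening: 0.0
```

{"api": "drive_tool", "payload": {"xyz": [[5,1.2,0],[10.5,2.4,0],[15.9,3.7,0],[21,3,0],[26.5,2.2,0]], "delta_rot": [[0,0,0],[0,0,0],[0,0,0],[0,0,0],[0,0,0]], "hand": [1,1,1,1,1]}}

```text
t: 13.35
position: [0.5138, 0.1139, 0.0763]
orientation: [-0.551, 0.444, -0.444, 0.551]
contact_force: [-1.2, 2.1, -0.4]
opening: -0.0002
```

```bash
python3 st.py; python3 - <<'E'
from ov import *
q=env.get_image('side')
overlay(q,'s10.png',280,120,160,120,5,.092,.052,ba=-.6)
E
```

```text
13.35 [0.5138 0.1139 0.0763] rack 0.0974 0.0761 F [-1.2  2.1 -0.4] Fx 2.3
```

View pics/s10.png

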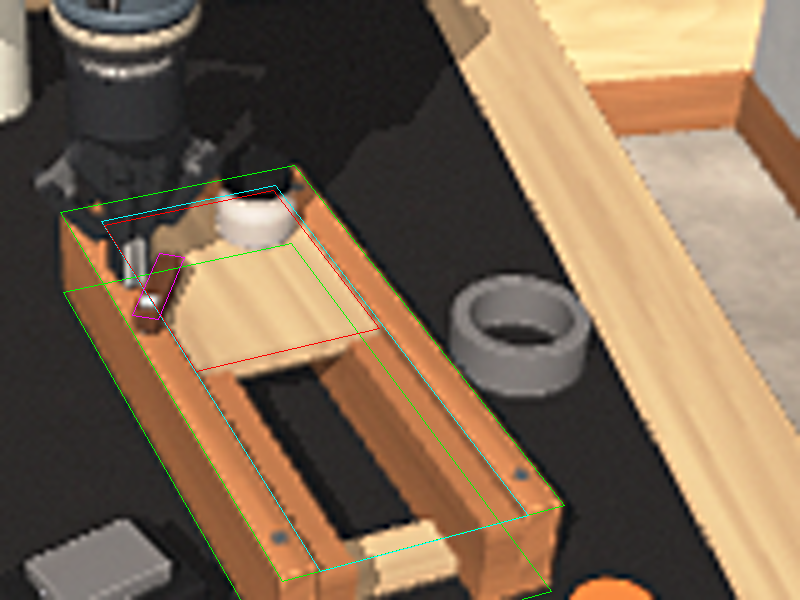

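{"api": "drive_tool", "payload": {"xyz": [[5.3,-0.9,0],[12.4,-4.9,0],[19,-9.7,0],[23,-15,0],[26.5,-19.5,0]], "delta_rot": [[0,0,0],[0,0,0],[0,0,0],[0,0,0],[0,0,0]], "hand": [1,1,1,1,1]}}

```text
t: 13.9
position: [0.5406, 0.0938, 0.0764]
orientation: [-0.55, 0.444, -0.444, 0.551]
contact_force: [-0.2, 2.2, 1.5]
opening: -0.0
```

```bash
python3 st.py; python3 - <<'E'
from ov import *
q=env.get_image('side')
overlay(q,'s11.png',280,120,160,120,5,.092,.052,ba=-1.5)
E
```

```text
13.9 [0.5406 0.0938 0.0764] rack 0.0721 0.0542 F [-0.2  2.2  1.5] Fx 2.1
```

View pics/s11.png

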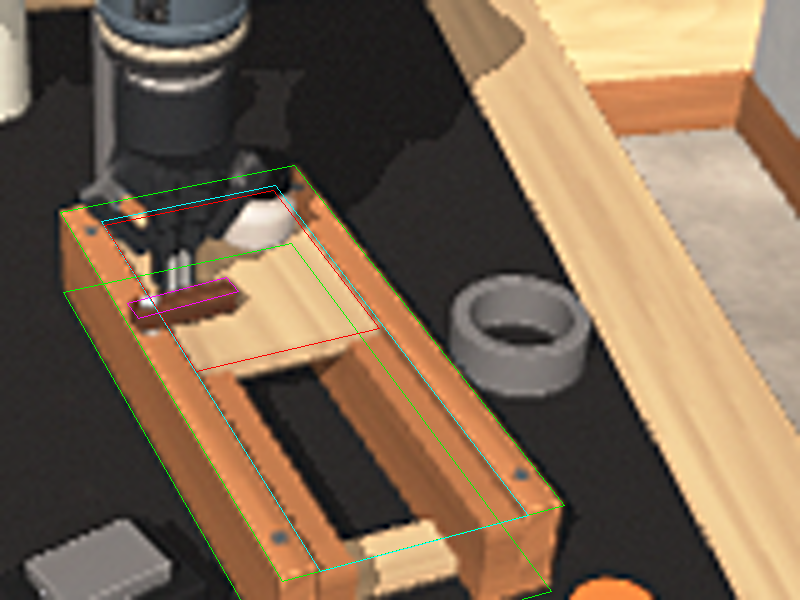

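{"api": "drive_tool", "payload": {"xyz": [[0.2,-1,0],[0.5,-2,0],[0.6,-2.5,0]], "delta_rot": [[0,0,0],[0,0,0],[0,0,0]], "hand": [1,1,1]}}

```text
t: 14.25
position: [0.5404, 0.0925, 0.0763]
orientation: [-0.55, 0.444, -0.443, 0.551]
contact_force: [1.5, 10.2, -1.3]
opening: -0.0
```

{"api": "drive_tool", "payload": {"xyz": [[-1.5,7,0],[-3,14,0],[-3,14,30],[-3,14,75],[-3,14,120]], "delta_rot": [[0,0,0],[0,0,0],[0,0,0],[0,0,0],[0,0,0]], "hand": [1,1,1,1,1]}}

```text
t: 14.75
position: [0.5365, 0.1061, 0.1975]
orientation: [0.551, -0.444, 0.443, -0.55]
contact_force: [1.8, 1.0, 0.6]
opening: 0.0004
```

{"api": "drive_tool", "payload": {"xyz": [[-30,-25,0],[-60,-60,0],[-90,-100,0],[-120,-145,0],[-140,-190,0]], "delta_rot": [[0,0,0],[0,0,0],[0,0,0],[0,0,0],[0,0,0]], "hand": [1,1,1,1,1]}}

```text
t: 15.25
position: [0.3969, -0.0817, 0.1964]
orientation: [0.551, -0.443, 0.443, -0.551]
contact_force: [1.5, -1.1, 0.1]
opening: 0.0002
```

```bash
python3 st.py; python3 - <<'E'
from ov import *
q=env.get_image('side');p=env.get_image('top')
overlay(q,'s12.png',280,120,160,120,5,.092,.052,ba=-1.57)
overlay(p,'t12.png',220,110,160,120,5,.092,.052,ba=-1.57)
E
```

```text
15.25 [ 0.3969 -0.0817  0.1964] rack -0.0694 0.2314 F [ 1.5 -1.1  0.1] Fx -1.4
```

View pics/s12.png

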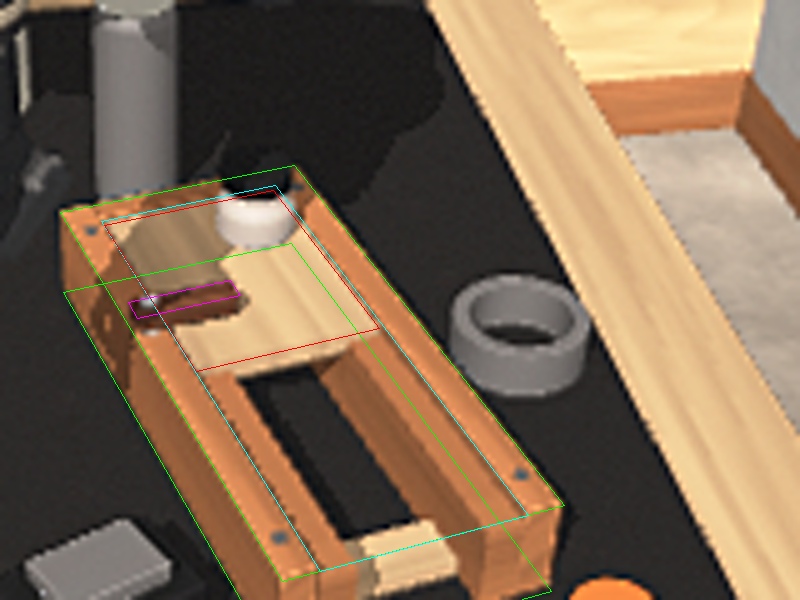

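View pics/t12.png

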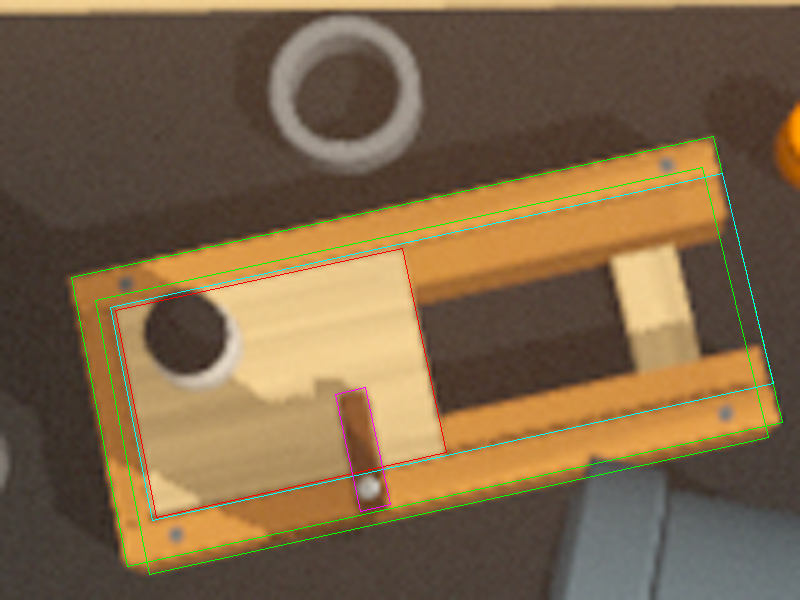

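The button lies square across the seated board, the jar is upright, and the arm is clear. I'll let the arm settle, then hand in.

{"api": "drive_tool", "payload": {"xyz": [[0,0,0],[0,0,0],[0,0,0]], "delta_rot": [[0,0,0],[0,0,0],[0,0,0]], "hand": [1,1,1]}}

```text
t: 15.65
position: [0.3992, -0.0802, 0.1962]
orientation: [0.551, -0.443, 0.443, -0.551]
contact_force: [-0.3, 1.0, -0.3]
opening: 0.0
```

```bash
python3 -c "
from workcell import env
print(env.state()['contact_force'],env.job_done())"
```

```text
the job is handed in; nothing more can be done
[-0.2606903   0.97991994 -0.27049194] None
```

I slid the board home with the closed fingertips, mostly at 2–3 N with one peak of about 5 N as the front dipped. After it dropped into the notch, I swung the turn-button inward until it met its stop. I handed the job in at about 15.7 s, and the hand-in gave no verdict.

In the last top and side pictures:
- **Board:** it lines up with the outline I drew for the seated position (centre about 92 mm past the step, underside at 52 mm).
- **Turn-button:** it lines up with the outline for square across the board. The push force rose to about 10 N there, which I read as the stop.
- **Jar:** it stands upright on the board. I saw no sign that the arm touched it.
- **Surroundings:** the arm was clear. The tape roll and the nearer spray can looked unmoved by eye. The other bystanders were outside or only partly in the cropped pictures, so I did not measure them again.

No check failed or disagreed.

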